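# Find the spring pad in a guide channel with a feeler blade

### The job

Take the feeler blade out of its stand, lower it upright into the flared mouth of the metal guide channel and slide it gently along inside the channel until you feel the hidden spring pad take hold of it. Leave the blade standing there upright, low in the channel and firmly pinched by the pad, to mark the place for the technician; a blade that stands loose in the gap is wrong.

Things in the scene. Friction and masses are not known exactly. Their poses are not given: they have to be found in the camera images.
- blade: Feeler blade, 50 to 85 g: flat steel blade 6 mm thick (its x), 12 mm wide (its y), with a black handle block on top, 10 mm (x) by 24 mm (y). Origin at the centre of the blade's lower end, z up along it; bare blade z = 0 to 50 mm, handle z = 50 to 86 mm. Starts upright, loose in the stand's slot, its width along the stand's y.
- stand: Fixed grey block 60 x 70 x 28 mm with one slot, 22 mm deep, in which the blade stands; origin at the centre of its underside. The blade's end rests 6 mm above the worktop.
- channel: Fixed guide channel: dark base plate 84 x 262 x 6 mm with two bright parallel rails along its y, tops 42 mm over the worktop, and a straight gap of 9 mm between them (x = -4.5 to 4.5 mm, y = -102 to 88 mm, floor z = 6 mm, open above). At +y the rails flare over 28 mm to a mouth about 29 mm wide; the -y end is closed by a cross bar. Origin at worktop level, midway across the gap.
- mouth (a point): Point on the channel's floor, on the gap's centre line, in the middle of the flared mouth (channel y = 108 mm, z = 6 mm). A spring pad stands out of the rail on the channel's -x side, at an unknown place between channel y = -75 and 40 mm, new every time, 10 to 24 mm over the worktop: it must be felt for. Elsewhere the blade slides free.
- closed_end (a point): Point on the channel's floor, on the gap's centre line, at the cross bar (channel y = -102 mm). The pad (dark steel): flat nose 4 mm long along y, a 14 mm ramp before and behind it, 5 mm proud of the rail when free, leaving 4 mm of gap; it yields to -x under 3 N at first and 3 N more per mm. Between nose and the other rail the blade is pinched with about 9 N and drags with several N.
Mind the look-alikes: they are no part of the job. Leave any orange look-alike of the blade alone.

How it is judged:
By the outcome, as a careful person would: the job done as asked, in the order asked, and still so for the second after the job is handed in, with the robot touching nothing.
It also fails if it takes over 67 s, if anything falls off the work surface, if the arm or the gripper's body presses on something with over 40 N, if the wrist force passes 120 N, or if a joint passes its speed limit or range.

### The arm

A 6-joint arm with a two-finger parallel gripper is mounted at the origin on a cart in front of the work surface, level with it; the furniture and walls round the work are solid. World frame = base frame: x ahead of the robot, y to its left, z up, the work surface at z = 0. Lengths are in m, angles in rad, forces in N, time in s.
With the tool pointing down it reaches from about 0.3 to 0.85 m from the base axis. Payload 4.2 kg.
Tool frame: the origin (TCP) lies at the very end of the fingers, on their centre line; the grasp point (between the pads) lies 19 mm behind it (r.hold_point_z is the z of the grasp point in the tool frame, in m); z points along the fingers, y is the line along which they close (so a half turn about z gives the same grasp; the last joint's range is limited). The gripper opens to 91 mm and grips with 3 to 60 N. Pads are 32 mm wide; open, the fingers measure 118 mm over their backs; the gripper's body (76 mm by 178 mm) begins 60 mm behind the grasp point.
Start: joints at [1.091, 0.32, 1.565, -0, 1.257, -0.02], TCP at [0.255, 0.515, 0.214] pointing down, gripper open.
Joint ranges: [-3.11, 3.11], [-0.84, 2.01], [0.21, 2.61], [-1.34, 4.49], [0.05, 2.63], [-2.56, 2.56]. Speed limits (rad/s): [2.57, 2.57, 3.14, 3.14, 3.14, 3.14].

### API

Orientations are given as a unit quaternion [w, x, y, z].
In Python, from workcell import status, cams, order, finder, r gives the robot as it stands. The module is installed in compiled form; this text tells all that it offers.
- The arm moves only by the shell command python3 -m creep 'ROWS'. ROWS is JSON, a list of rows, each a list of 3 entries, a list of its own where there are three numbers: the shift along the tool's x, y, z in cm, then the turn about the tool's z in degrees, then the opening, from 0 (shut) to 1 (fully open). A call has exactly 5 rows; each row shifts and turns the commanded pose from where the row before left it, along the tool's axes as they then stand; what a row does not reach is not made up. A row lasts 1/10 s, in which the tool goes at most 50 mm and 8.59 degrees, less where a joint would pass 70% of its speed; a pose out of reach is approached as far as the arm can. A call is refused whole if a number of a shift passes 5 or a number of a turn 8.59, either way. A call with a gripper value outside its range is refused whole. The fingers move at their own pace and stop on an object; the grip force is fixed at half the most. Time passes only in rows, so rows that do not move let the fingers close, or fill a call up. It gives the time, the measured TCP pose, the force, the opening and the grip force at its end, in the units of the state.
- status.state(): the state, without advancing time (a new reading comes with each control period).
- cams.grab_frame(name): name is "side" or "top" or "wrist"; returns a dict with "color" (420x560x3 uint8, red, green, blue), "K" (3x3 intrinsics, pixels), "view" (4x4, takes a point from world to camera coordinates). Camera axes: x right, y up, looking along -z (the intrinsics and any distortion apply to the point x, -y, -z); pixel columns grow to the right and rows downward; lengths in m; the calibration is good to about 2 mm. A picture is of the moment at which its call begins. There is no depth.
- order.sign_off(): hands the job in; it is judged then, once.
Trained networks look in a picture, given as the dict that the camera call returned (one of the last four; its "shot" number tells which), for a name from the list of things; names that differ only in an ending like _2 or _b are one class to them, and where a whole thing is asked for, a point or a joint stands for the part that bears it (a point fixed in the world has none). Each returns a list of dicts, best first, with "confidence" (0 to 1); they miss things now and then, are a little off and sometimes report something else, mostly with a low value. They report only what shows in the picture. A call takes as long as a camera call. They do not tell look-alikes from the thing itself.
- finder.spot_in(target, picture): "point" ([x, y, z] in m, in world coordinates, good to about 4 mm: the middle of the surface that is visible of it).
- finder.mark_of(target, picture): "point" ([x, y, z] in m, in world coordinates, good to about 4 mm: a listed point, or the origin of a listed thing).
The state is a dict: "time_s": time; "joint_pos": joint angles; "qd": joint speeds; "joint_torque": joint torques, N m; "eef_pos": TCP position; "orientation": TCP orientation; "force": force on the tool from outside, world axes, zero at the start; "moment": the same for the moment, N m; "opening": finger opening in m; "finger_force": force on a finger pad.
Only numpy, scipy, OpenCV 4.12 (cv2) and the standard library are available. Lean on these libraries where they do the work, as an engineer would, in place of code of your own. Each camera call takes 0.05 s, during which the arm holds its last target. There are 200 camera calls.

## Working session

There is one attempt and no reset: what is moved stays moved. The work goes in short steps, Python scripts to look and compute and a shell command to move; the robot and the scene stay as the last step left them, time stands still between calls to the robot, and variables do not carry over. Pictures are saved under pics/ and viewed, at most 10 in all, crops included, and the job is handed in when it is done.

```bash
mkdir -p pics
python3 - <<'E'
from workcell import status,cams,finder,r
import cv2,numpy as np
s=status.state();print(s['eef_pos'],s['orientation'],s['opening'],r.hold_point_z)
ims=[]
for n in ['top','side']:
    p=cams.grab_frame(n);cv2.imwrite(f'pics/{n}.png',p['color'][:,:,::-1]);np.savez(f'{n}.npz',K=p['K'],view=p['view'],c=p['color'])
    for t in ['blade','stand','channel','mouth','closed_end']:
        for d in finder.mark_of(t,p)[:3]: print(n,t,np.round(d['point'],4),round(d['confidence'],2))
print(status.state()['time_s'])
E
```

```text
[0.25494349 0.51483263 0.21312081] [-2.17437891e-04  2.27890774e-01  9.73686307e-01 -8.50893070e-04] 0.09067530162517982 -0.0188
top blade [ 0.5256 -0.1141  0.0064] 0.63
top blade [0.5588 0.2836 0.0041] 0.51
top blade [ 0.65    0.2937 -0.0007] 0.45
top stand [0.56   0.2842 0.0007] 0.76
top channel [ 0.5494 -0.0182  0.0027] 0.79
top mouth [0.5787 0.0847 0.0079] 0.78
top closed_end [ 0.5281 -0.1123  0.005 ] 0.76
side blade [0.5308 0.1981 0.0008] 0.81
side blade [ 0.6543  0.2965 -0.0038] 0.81
side blade [0.5592 0.283  0.0025] 0.63
side stand [5.596e-01 2.823e-01 4.000e-04] 0.7
side channel [ 0.5473 -0.02    0.0039] 0.68
side mouth [0.5756 0.0832 0.0064] 0.66
side closed_end [ 0.5225 -0.122   0.0054] 0.71
0.6
```

View pics/top.png

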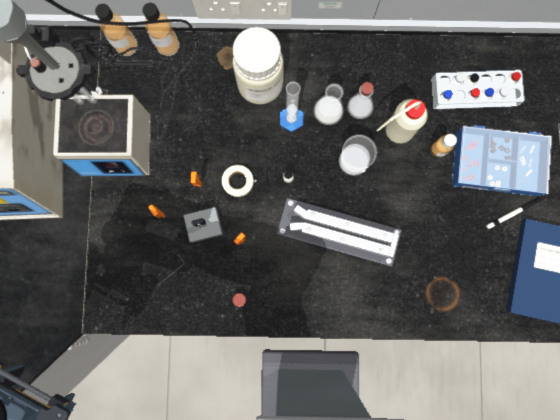

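View pics/side.png

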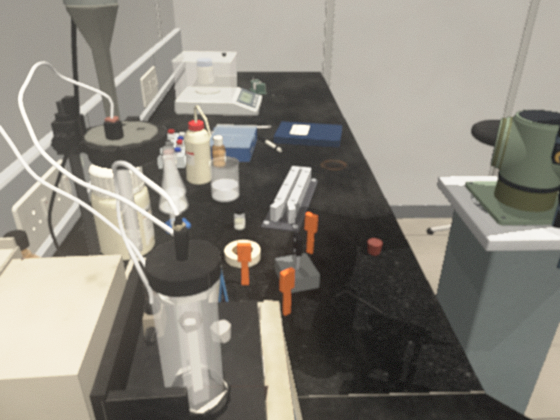

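Top view: stand at about (203,224) with the black-handled blade at (198,223). The channel runs from (285,215), its mouth, to (395,245). Orange look-alikes at (196,180), (157,212) and (239,238), cup at (237,180). I'll take enlarged crops with projected overlays.

```bash
cat > h.py <<'E'
import numpy as np,cv2
def proj(d,P):
    P=np.atleast_2d(P);c=(d['view']@np.c_[P,np.ones(len(P))].T).T[:,:3]
    q=np.c_[c[:,0],-c[:,1],-c[:,2]];u=(d['K']@q.T).T
    return u[:,:2]/u[:,2:]
def onplane(d,uv,z):
    R=d['view'][:3,:3];t=d['view'][:3,3];C=-R.T@t
    q=np.linalg.inv(d['K'])@[uv[0],uv[1],1];v=R.T@[q[0],-q[1],-q[2]]
    return C+v*(z-C[2])/v[2]
def T(x,y,yaw,P):
    c,s=np.cos(yaw),np.sin(yaw);P=np.array(P,float);return np.c_[x+c*P[:,0]-s*P[:,1],y+s*P[:,0]+c*P[:,1],P[:,2]]
E
python3 - <<'E'
from h import *
d=np.load('top.npz');s=np.load('side.npz')
print(d['K'][0,0],-d['view'][:3,:3].T@d['view'][:3,3],-s['view'][:3,:3].T@s['view'][:3,3])
def crop(d,u0,v0,w,h,k): return cv2.resize(d['c'][v0:v0+h,u0:u0+w,::-1],None,fx=k,fy=k,interpolation=cv2.INTER_CUBIC)
a=crop(d,140,160,130,95,6);cv2.imwrite('pics/c1.png',a)
b=crop(d,270,190,133,80,6);cv2.imwrite('pics/c2.png',b)
c=crop(s,215,160,120,160,3.7);cv2.imwrite('pics/c3.png',c)
E
```

```text
492.8959757034872 [0.46088212 0.10859638 1.08432025] [0.61612058 0.96177221 0.5138549 ]
```

View pics/c1.png

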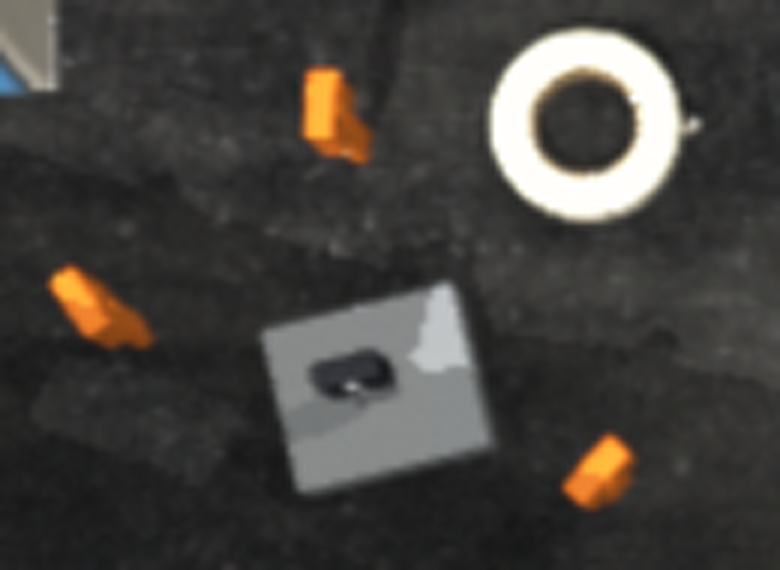

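View pics/c2.png

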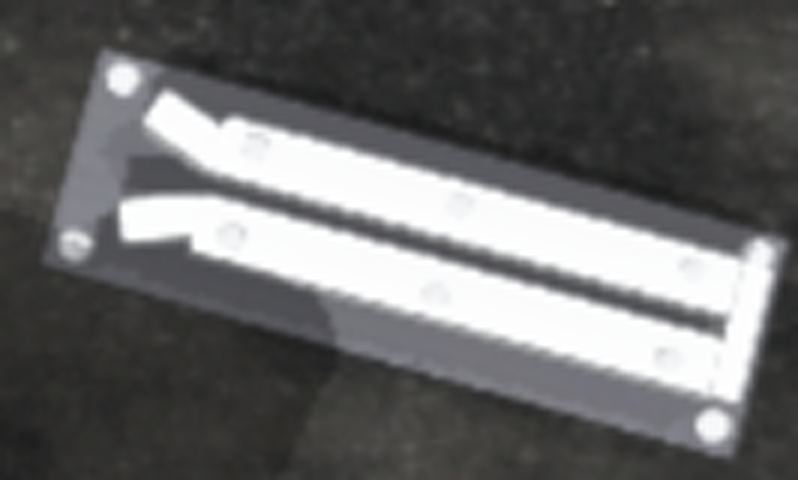

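Run:
```python
from h import *
from scipy.optimize import least_squares
d=np.load('top.npz')
px=lambda p,u0,v0:np.array([u0+(p[0]+.5)/6-.5,v0+(p[1]+.5)/6-.5])
st=np.array([px(p,140,160) for p in[(262,332),(455,282),(495,445),(300,493)]])
# image: up=+x, left=+y
S=[[.03,.035,.028],[.03,-.035,.028],[-.03,-.035,.028],[-.03,.035,.028]]
base=np.array([px(p,270,190) for p in[(105,50),(785,240),(735,455),(45,265)]])
B=[[.042,.131,.006],[.042,-.131,.006],[-.042,-.131,.006],[-.042,.131,.006]]
fit=lambda M,uv,x0:least_squares(lambda q:(proj(d,T(*q,M))-uv).ravel(),x0)
for sw in (0,np.pi/2):
    f=fit(S,st,[.56,.283,.2+sw-np.pi/2*(sw>0)*0]);print('stand',f.x,np.degrees(f.x[2]),f.cost)
S2=[[.035,.03,.028],[.035,-.03,.028],[-.035,-.03,.028],[-.035,.03,.028]]
f=fit(S2,st,[.56,.283,.2]);print('stand swapped',f.x,np.degrees(f.x[2]),f.cost)
f=fit(B,base,[.55,-.02,-.25]);print('base',f.x,np.degrees(f.x[2]),f.cost,f.fun.round(2))
a=onplane(d,px((222,184),270,190),.042);b=onplane(d,px((722,326),270,190),.042)
print('gap',a,b,np.degrees(np.arctan2(-(a-b)[0],(a-b)[1])))
c,s=np.cos(f.x[2]),np.sin(f.x[2])
for p in(a,b):
    e=p[:2]-f.x[:2];print('gap end in channel',c*e[0]+s*e[1],-s*e[0]+c*e[1])
print('mouth',T(*f.x,[[0,.108,.006]]))
for p in [(350,365),(352,360),(352,372)]: print('handle',onplane(d,px(p,140,160),.092))
```

```text
stand [0.55824484 0.28256707 0.26919664] 15.423831175560311 0.30434505507099946
stand [0.55824484 0.28256707 0.26919664] 15.423831477062873 0.304345055071018
stand swapped [0.55829427 0.28259184 0.27157634] 15.560177863245048 24.492574854836384
base [ 0.54968417 -0.0135199  -0.25282764] -14.485956893993365 1.832416186941468 [-0.6  -0.49  1.21 -0.52  0.21  0.75 -0.83  0.2 ]
gap [0.5694529 0.0594393 0.042    ] [ 0.52241538 -0.11719919  0.042     ] -14.911403289042225
gap end in channel 0.0008900496414939278 0.07558475965747577
gap end in channel -0.0004672646419864139 -0.10720430967459024
mouth [[0.57669958 0.09104667 0.006     ]]
handle [0.55987716 0.28176751 0.092     ]
handle [0.5615853  0.28115588 0.092     ]
handle [0.55751652 0.28100312 0.092     ]
```

View pics/c3.png

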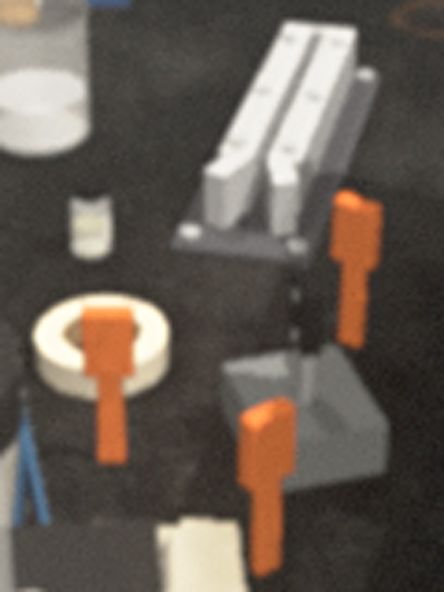

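```bash
python3 -m creep '[[[-3.8,-0.7,0],0,1],[[-3.8,-0.7,0],0,1],[[-3.8,-0.7,0],0,1],[[-3.8,-0.7,0],0,1],[[-3.8,-0.7,0],0,1]]'; python3 -m creep '[[[-3.8,-0.8,0],0,1],[[-3.8,-0.8,0],0,1],[[-3.7,-0.8,0],0,1],[[-3.7,-0.8,0],0,1],[[-3.7,-0.8,0],0,1]]'; python3 -m creep '[[[0,0,0],8.5,0.6],[[0,0,0],8.5,0.6],[[0,0,0],8.5,0.6],[[0,0,0],8.5,0.6],[[0,0,0],8.5,0.6]]'
python3 -m creep '[[[0,0,0],5.7,0.6],[[0,0,0],0,0.6],[[0,0,0],0,0.6],[[0,0,0],0,0.6],[[0,0,0],0,0.6]]'
python3 - <<'E'
from h import *
from workcell import cams,status,finder
s=status.state();print(s['eef_pos'],s['orientation'])
p=cams.grab_frame('wrist');cv2.imwrite('pics/w1.png',p['color'][:,:,::-1])
for t in['blade','stand']:
  for d in finder.mark_of(t,p)[:2]: print(t,np.round(d['point'],4),d['confidence'])
q=T(.558,.2826,.2692,[[.03,.035,.028],[.03,-.035,.028],[-.03,-.035,.028],[-.03,.035,.028]])
print(proj(p,q));print(proj(p,[[.56,.2815,.092]]))
np.savez('w1.npz',K=p['K'],view=p['view'],c=p['color'])
E
```

```text
time_s: 1.1
eef_pos: [0.411, 0.3987, 0.2141]
orientation: [0.0, 0.228, 0.974, 0.0]
force: [-0.4, 0.2, 0.6]
opening: 0.0914
finger_force: 0.0
time_s: 1.6
eef_pos: [0.5609, 0.2797, 0.214]
orientation: [0.0, 0.228, 0.974, 0.0]
force: [-0.2, 0.8, -0.2]
opening: 0.0911
finger_force: 0.0
time_s: 2.1
eef_pos: [0.5598, 0.2807, 0.2139]
orientation: [-0.0, 0.568, 0.823, 0.0]
force: [0.9, 0.3, -0.5]
opening: 0.0555
finger_force: 0.0
time_s: 2.6
eef_pos: [0.5597, 0.2808, 0.214]
orientation: [-0.0, 0.605, 0.796, 0.0]
force: [0.3, 0.6, -1.0]
opening: 0.0545
finger_force: 0.0
[0.55972345 0.28080165 0.21398191] [-2.04744853e-06  6.05247964e-01  7.96036996e-01  5.64710518e-05]
blade [0.5593 0.2863 0.0068] 0.88
blade [ 0.5268  0.1991 -0.002 ] 0.65
stand [5.598e-01 2.825e-01 5.000e-04] 0.85
[[305.20015658 162.52462777]
 [303.68579553 218.47719267]
 [255.943573   218.36109396]
 [254.66887223 162.39201331]]
[[281.38119323 207.09547634]]
```

View pics/w1.png

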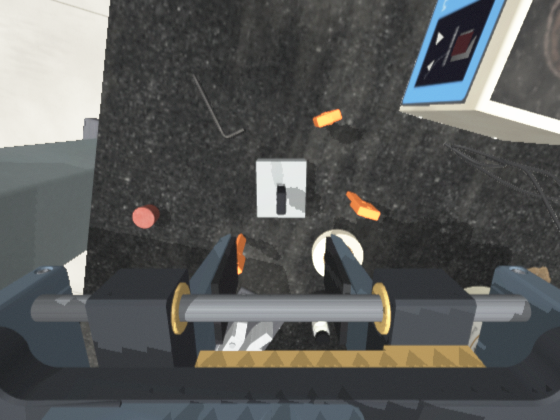

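The wrist view shows the stand at (281,188), with the handle spanning rows 184–213 at column 281. The fingers straddle it correctly. I'll refine the handle centre numerically.

Run:
```python
from h import *
for n,(u0,u1,v0,v1) in {'w1':(262,302,164,225),'top':(186,220,213,240)}.items():
    d=np.load(n+'.npz');g=d['c'].max(2)[v0:v1,u0:u1]
    m=g<85;k,l,st,ce=cv2.connectedComponentsWithStats(m.astype(np.uint8))
    print(n,st[1:].tolist(),ce[1:].round(1).tolist(),u0,v0)
    for c in [(.5593,.2863),(.5597,.2815),(.559,.284)]:
        q=T(*c,.2692,[[.005*i,.012*j,z] for z in(.092,.056) for i in(-1,1) for j in(-1,1)])
        P=proj(d,q);print(c,P.min(0).round(1),P.max(0).round(1))
```

```text
w1 [[15, 22, 9, 28, 226], [0, 54, 40, 7, 242]] [[18.8, 35.3], [19.1, 57.3]] 262 164
(0.5593, 0.2863) [277.1 183.6] [287.  213.8]
(0.5597, 0.2815) [276.2 187.8] [286.1 218.2]
(0.559, 0.284) [276.2 185.5] [286.1 215.8]
top [[0, 0, 3, 1, 3], [32, 0, 2, 8, 12], [6, 5, 14, 9, 78], [0, 15, 3, 12, 25], [16, 22, 18, 5, 50]] [[1.0, 0.0], [32.7, 2.8], [12.5, 9.0], [0.7, 21.7], [26.9, 24.8]] 186 213
(0.5593, 0.2863) [189.3 216.8] [204.8 226.1]
(0.5597, 0.2815) [191.7 216.7] [207.1 226. ]
(0.559, 0.284) [190.5 217. ] [205.9 226.3]
```

```bash
python3 -m creep '[[[0.4,0,2],0,0.6],[[0,0,4],0,0.6],[[0,0,4],0,0.6],[[0,0,4],0,0.6],[[0,0,1.8],0,0.6]]'; python3 -m creep '[[[0,0,0],0,0.6],[[0,0,0],0,0],[[0,0,0],0,0],[[0,0,0],0,0],[[0,0,0],0,0]]';python3 -m creep '[[[0,0,0],0,0],[[0,0,0],0,0],[[0,0,0],0,0],[[0,0,0],0,0],[[0,0,0],0,0]]'
```

```text
time_s: 3.25
eef_pos: [0.5564, 0.2836, 0.0521]
orientation: [-0.001, 0.605, 0.796, -0.003]
force: [0.3, 0.0, 0.0]
opening: 0.055
finger_force: 0.0
time_s: 3.75
eef_pos: [0.5593, 0.285, 0.0573]
orientation: [0.001, 0.606, 0.796, 0.001]
force: [0.7, -0.3, 0.8]
opening: 0.0256
finger_force: 0.0
time_s: 4.25
eef_pos: [0.5588, 0.2847, 0.0563]
orientation: [0.0, 0.606, 0.796, 0.0]
force: [-0.7, 0.6, 3.2]
opening: 0.0098
finger_force: 30.0
```

```bash
python3 -m creep '[[[0,0,-1],0,0],[[0,0,-1],0,0],[[0,0,-1.5],0,0],[[0,0,-3],0,0],[[0,0,-4],0,0]]'; python3 -m creep '[[[0,0,-1],6,0],[[0,0,0],6,0],[[0,0,0],6,0],[[0,0,0],6,0],[[0,0,0],6,0]]'
python3 - <<'E'
from workcell import status
import numpy as np
s=status.state();print(s['eef_pos'],s['orientation'],s['opening'],s['force'])
w,x,y,z=s['orientation'];ty=np.array([2*x*y,y*y-x*x]);tx=np.array([x*x-y*y,2*x*y])
d=np.array([.575,.086])-s['eef_pos'][:2];print(d@tx,d@ty,np.degrees(np.arctan2(ty[1],ty[0])))
E
```

```text
time_s: 4.75
eef_pos: [0.5576, 0.2841, 0.1609]
orientation: [-0.001, 0.606, 0.796, -0.002]
force: [0.4, -0.5, -1.0]
opening: 0.01
finger_force: 30.0
time_s: 5.25
eef_pos: [0.5587, 0.2847, 0.1718]
orientation: [0.0, 0.792, 0.61, 0.0]
force: [0.2, 0.3, -0.6]
opening: 0.0097
finger_force: 30.0
[0.55871673 0.28465984 0.17180099] [4.53318908e-05 7.92258833e-01 6.10185023e-01 4.19943636e-04] 0.009669379083537261 [ 0.17421483  0.26342575 -0.62935499]
-0.18791615173635617 0.06647091059821611 -14.794227016663134
```

```bash
python3 -m creep '[[[-3.8,1.3,0],0,0],[[-3.8,1.3,0],0,0],[[-3.8,1.3,0],0,0],[[-3.8,1.3,0],0,0],[[-3.6,1.4,0],0,0]]';python3 -m creep '[[[0,0,0],0,0],[[0,0,0],0,0],[[0,0,0],0,0],[[0,0,0],0,0],[[0,0,0],0,0]]'
python3 - <<'E'
from h import *
from workcell import cams,status,finder
s=status.state();print(s['eef_pos'],s['orientation'],s['time_s'])
for n in ('wrist','top'):
  p=cams.grab_frame(n);cv2.imwrite(f'pics/{n}2.png',p['color'][:,:,::-1])
  np.savez(n+'2.npz',K=p['K'],view=p['view'],c=p['color'])
  for t in ['blade','mouth','channel','closed_end']:
    for d in finder.mark_of(t,p)[:1]: print(n,t,np.round(d['point'],4),d['confidence'])
w=np.load('wrist2.npz');t=np.load('top2.npz')
a=cv2.resize(w['c'][:300,130:430,::-1],(600,600))
cv2.imwrite('pics/m2.png',a)
E
```

```text
time_s: 5.75
eef_pos: [0.5752, 0.0845, 0.1718]
orientation: [0.0, 0.791, 0.612, 0.0]
force: [0.3, 0.6, 0.1]
opening: 0.0099
finger_force: 30.0
time_s: 6.25
eef_pos: [0.5752, 0.0872, 0.171]
orientation: [-0.0, 0.79, 0.613, 0.0]
force: [0.0, -0.3, -0.4]
opening: 0.0099
finger_force: 30.0
[0.57521543 0.08719999 0.17095749] [-9.46979443e-05  7.90436098e-01  6.12544499e-01  4.76596189e-05] 6.25
wrist blade [0.5773 0.0882 0.1237] 0.85
wrist mouth [0.58   0.0828 0.0056] 0.9
wrist channel [0.5627 0.2813 0.003 ] 0.5
wrist closed_end [ 0.5217 -0.1176  0.0101] 0.71
top blade [0.5287 0.2005 0.0025] 0.61
top channel [ 5.499e-01 -1.890e-02 -2.000e-04] 0.67
top closed_end [ 0.5262 -0.1172  0.0031] 0.83
```

View pics/m2.png

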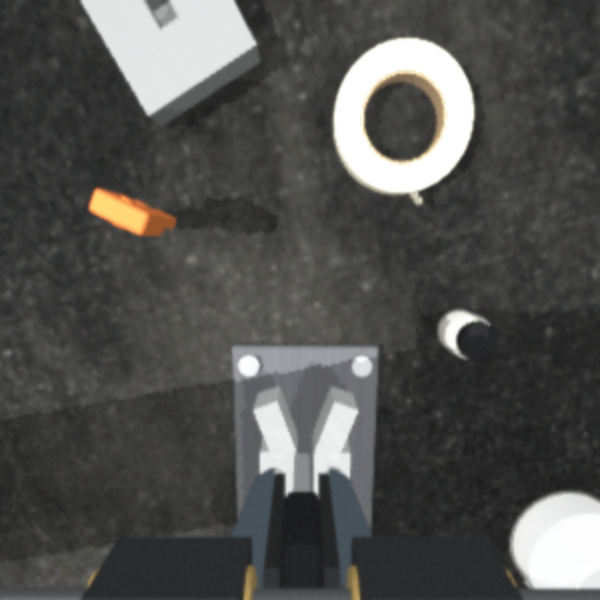

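The view shows the mouth tips at crop pixels (279,389) and (332,388), and the throat at about (305,455). The blade is held just behind, nearly in line. I'll work out the gap line from the calibration.

Run:
```python
from h import *
d=np.load('wrist2.npz')
px=lambda p:(130+(p[0]+.5)/2-.5,(p[1]+.5)/2-.5)
tcp=np.array([.57521543,.08719999]);ty=np.array([.9683,-.2496]);tx=np.array([.2496,.9683])
for n,p,z in[('tip',(305.5,389),.042),('throat',(305,455),.042),('baseL',(233,347),.006),('baseR',(378,347),.006)]:
    w=onplane(d,px(p),z);e=w[:2]-tcp;print(n,w.round(4),'tool x',(e@tx).round(4),'tool y',(e@ty).round(4))
# where the tcp/blade appear
print(proj(d,[[*tcp,.121],[*tcp,.171]]))
# top camera gap line at rails
for a in[(.5694529,.0594393),(.52241538,-.11719919)]:
    e=np.array(a)-tcp;print('top gap',e@tx,e@ty)
```

```text
tip [0.5792 0.0985 0.042 ] tool x 0.0119 tool y 0.0011
throat [0.5701 0.0635 0.042 ] tool x -0.0242 tool y 0.0009
baseL [0.5436 0.1237 0.006 ] tool x 0.0274 tool y -0.0397
baseR [0.623  0.1033 0.006 ] tool x 0.0275 tool y 0.0422
[[281.72071053 232.78118775]
 [282.03354605 261.54731192]]
top gap -0.028319003614999987 0.0013492104250000664
top gap -0.21109861847400002 -0.00010825308699999054
```

```bash
python3 -m creep '[[[0.2,0.1,2],0,0],[[0,0,3],0,0],[[0,0,3],0,0],[[0,0,2],0,0],[[0,0,0.7],0,0]]';python3 -m creep '[[[0,0,0.5],0,0],[[0,0,0],0,0],[[0,0,0],0,0],[[0,0,0],0,0],[[0,0,0],0,0]]'; python3 -m creep '[[[0,0,0.05],0,0],[[0,0,0],0,0],[[0,0,0.05],0,0],[[0,0,0],0,0],[[0,0,0],0,0]]'
```

```text
time_s: 7.25
eef_pos: [0.5753, 0.0875, 0.0617]
orientation: [-0.001, 0.791, 0.612, -0.002]
force: [0.8, 0.4, -0.7]
opening: 0.0097
finger_force: 30.0
time_s: 7.75
eef_pos: [0.5773, 0.0879, 0.0598]
orientation: [0.0, 0.791, 0.612, 0.001]
force: [-0.0, 0.2, 0.1]
opening: 0.0099
finger_force: 30.0
time_s: 8.25
eef_pos: [0.5768, 0.0878, 0.0579]
orientation: [-0.0, 0.791, 0.612, -0.0]
force: [0.1, -0.1, -0.3]
opening: 0.0097
finger_force: 30.0
```

```bash
cat > st.py <<'E'
from workcell import status
import numpy as np
s=status.state();a=np.radians(-14.5);X=np.array([np.cos(a),np.sin(a)]);Y=np.array([-np.sin(a),np.cos(a)])
e=s['eef_pos'][:2]-np.array([.5485,-.0178]);f=s['force'];m=s['moment']
print('t%.2f ch x %.2f y %.2f z %.2f mm | Fx %.1f Fy %.1f Fz %.1f | Mx %.2f My %.2f Mz %.2f'%(s['time_s'],e@X*1e3,e@Y*1e3,s['eef_pos'][2]*1e3,f[:2]@X,f[:2]@Y,f[2],m[:2]@X,m[:2]@Y,m[2]))
E
python3 st.py; python3 -m creep '[[[-0.5,0,0],0,0],[[-0.5,0,0],0,0],[[-0.5,0,0],0,0],[[-0.5,0,0],0,0],[[-0.5,0,0],0,0]]' >/dev/null;python3 st.py;python3 -m creep '[[[0,0,0.05],0,0],[[0,0,0],0,0],[[0,0,0],0,0],[[0,0,0],0,0],[[0,0,0],0,0]]' >/dev/null;python3 st.py
```

```text
t8.25 ch x 0.95 y 109.30 z 57.89 mm | Fx 0.2 Fy -0.0 Fz -0.3 | Mx -0.14 My 0.08 Mz 0.04
t8.75 ch x 0.94 y 83.71 z 57.95 mm | Fx -0.1 Fy -0.9 Fz -1.0 | Mx -0.08 My -0.01 Mz -0.03
t9.25 ch x 0.94 y 84.50 z 57.44 mm | Fx 0.3 Fy 0.3 Fz -0.9 | Mx -0.04 My 0.11 Mz -0.01
```

```bash
python3 -m creep '[[[-0.5,0,0],0,0],[[-0.5,0,0],0,0],[[-0.5,0.05,0],0,0],[[0,0.05,0],0,0],[[0,0,0],0,0]]' >/dev/null;python3 st.py;python3 -m creep '[[[0,0.05,0],0,0],[[0,0,0],0,0],[[0,0.05,0],0,0],[[0,0,0],0,0],[[0,0,0],0,0]]' >/dev/null;python3 st.py
```

```text
t9.75 ch x 2.14 y 69.09 z 57.52 mm | Fx -0.5 Fy -1.0 Fz 0.2 | Mx -0.10 My 0.07 Mz -0.04
t10.25 ch x 2.87 y 69.42 z 57.39 mm | Fx 0.4 Fy -0.7 Fz -0.3 | Mx -0.11 My 0.07 Mz -0.02
```

```bash
python3 -m creep '[[[0,-0.1,0],0,0],[[0,-0.1,0],0,0],[[0,-0.1,0],0,0],[[0,0,0],0,0],[[0,0,0],0,0]]' >/dev/null;python3 st.py;python3 -m creep '[[[0,-0.05,0],0,0],[[0,0,0],0,0],[[0,-0.05,0],0,0],[[0,0,0],0,0],[[0,0,0],0,0]]' >/dev/null;python3 st.py
```

```text
t10.75 ch x -0.09 y 69.32 z 57.48 mm | Fx 0.2 Fy 0.0 Fz -0.5 | Mx -0.10 My 0.06 Mz -0.00
t11.25 ch x -0.20 y 69.35 z 57.55 mm | Fx 2.6 Fy -1.2 Fz -1.8 | Mx -0.20 My -0.79 Mz -0.03
```

```bash
python3 -m creep '[[[0,0.1,0],0,0],[[0,0.1,0],0,0],[[-0.2,0.1,0],0,0],[[-0.2,0,0],0,0],[[-0.2,0,0],0,0]]' >/dev/null;python3 st.py;for i in 1; do python3 -m creep '[[[-0.2,0,0],0,0],[[-0.2,0,0],0,0],[[-0.2,0,0],0,0],[[-0.2,0,0],0,0],[[-0.1,0,0],0,0]]' >/dev/null;python3 st.py; done; python3 -m creep '[[[-0.1,0,0],0,0],[[-0.1,0,0],0,0],[[-0.1,0,0],0,0],[[-0.1,0,0],0,0],[[-0.1,0,0],0,0]]' >/dev/null;python3 st.py
```

```text
t11.75 ch x 1.49 y 63.10 z 57.33 mm | Fx 0.2 Fy -0.7 Fz -0.2 | Mx -0.02 My -0.01 Mz 0.07
t12.25 ch x 1.89 y 54.11 z 57.46 mm | Fx 0.6 Fy -0.5 Fz -1.2 | Mx -0.13 My 0.00 Mz 0.02
t12.75 ch x 1.91 y 49.27 z 57.44 mm | Fx -0.7 Fy 1.3 Fz -1.0 | Mx -0.09 My 0.02 Mz 0.07
```

```bash
python3 -m creep '[[[-0.1,0,0],0,0],[[-0.1,0,0],0,0],[[-0.1,0,0],0,0],[[-0.1,0,0],0,0],[[-0.1,0,0],0,0]]' >/dev/null;python3 st.py;python3 -m creep '[[[-0.1,0,0],0,0],[[-0.1,0,0],0,0],[[-0.1,0,0],0,0],[[-0.1,0,0],0,0],[[-0.1,0,0],0,0]]' >/dev/null;python3 st.py
```

```text
t13.25 ch x 1.93 y 44.23 z 57.45 mm | Fx 0.5 Fy -0.2 Fz 0.6 | Mx -0.05 My 0.01 Mz -0.02
t13.75 ch x 1.92 y 39.21 z 57.44 mm | Fx 0.4 Fy 0.3 Fz 0.2 | Mx -0.05 My 0.10 Mz 0.02
```

```bash
python3 -m creep '[[[-0.2,0,0],0,0],[[-0.2,0,0],0,0],[[-0.1,0,0],0,0],[[-0.1,0,0],0,0],[[-0.1,0,0],0,0]]' >/dev/null;python3 st.py;python3 -m creep '[[[-0.2,0,0],0,0],[[-0.2,0,0],0,0],[[-0.1,0,0],0,0],[[-0.1,0,0],0,0],[[-0.1,0,0],0,0]]' >/dev/null;python3 st.py
```

```text
t14.25 ch x 1.91 y 32.22 z 57.46 mm | Fx 1.0 Fy -0.6 Fz -1.4 | Mx -0.10 My 0.06 Mz -0.05
t14.75 ch x 1.94 y 25.24 z 57.45 mm | Fx 0.9 Fy 0.3 Fz -1.4 | Mx -0.06 My 0.07 Mz -0.05
```

```bash
python3 -m creep '[[[-0.2,0,0],0,0],[[-0.2,0,0],0,0],[[-0.1,0,0],0,0],[[-0.1,0,0],0,0],[[-0.1,0,0],0,0]]' >/dev/null;python3 st.py;python3 -m creep '[[[-0.2,0,0],0,0],[[-0.2,0,0],0,0],[[-0.1,0,0],0,0],[[-0.1,0,0],0,0],[[-0.1,0,0],0,0]]' >/dev/null;python3 st.py
```

```text
t15.25 ch x 1.91 y 18.24 z 57.46 mm | Fx -0.4 Fy 0.1 Fz -1.0 | Mx -0.12 My 0.03 Mz -0.01
t15.75 ch x 2.46 y 11.57 z 57.65 mm | Fx 1.7 Fy 1.3 Fz -1.1 | Mx 0.18 My -0.20 Mz -0.03
```

```bash
for i in 1; do python3 -m creep '[[[-0.1,0,0],0,0],[[-0.1,0,0],0,0],[[0,0,0],0,0],[[0,0,0],0,0],[[0,0,0],0,0]]' >/dev/null;python3 st.py; python3 -m creep '[[[-0.1,0,0],0,0],[[-0.1,0,0],0,0],[[0,0,0],0,0],[[0,0,0],0,0],[[0,0,0],0,0]]' >/dev/null;python3 st.py; python3 -m creep '[[[-0.1,0,0],0,0],[[-0.1,0,0],0,0],[[0,0,0],0,0],[[0,0,0],0,0],[[0,0,0],0,0]]' >/dev/null;python3 st.py; done
```

```text
t16.25 ch x 2.53 y 10.15 z 57.73 mm | Fx 1.1 Fy 4.7 Fz -1.0 | Mx 1.03 My -0.33 Mz -0.02
t16.75 ch x 2.56 y 8.55 z 57.76 mm | Fx 1.3 Fy 6.4 Fz -1.5 | Mx 1.28 My -0.31 Mz 0.03
t17.25 ch x 2.58 y 7.31 z 57.78 mm | Fx 0.7 Fy 9.1 Fz -0.1 | Mx 1.80 My -0.22 Mz 0.05
```

```bash
for i in 1; do python3 -m creep '[[[-0.1,0,0],0,0],[[-0.1,0,0],0,0],[[0,0,0],0,0],[[0,0,0],0,0],[[0,0,0],0,0]]' >/dev/null;python3 st.py; python3 -m creep '[[[-0.1,0,0],0,0],[[-0.1,0,0],0,0],[[0,0,0],0,0],[[0,0,0],0,0],[[0,0,0],0,0]]' >/dev/null;python3 st.py; python3 -m creep '[[[-0.1,0,0],0,0],[[-0.1,0,0],0,0],[[0,0,0],0,0],[[0,0,0],0,0],[[0,0,0],0,0]]' >/dev/null;python3 st.py; done
```

```text
t17.75 ch x 2.58 y 5.54 z 57.84 mm | Fx 0.6 Fy 9.6 Fz -0.5 | Mx 1.97 My -0.19 Mz 0.04
t18.25 ch x 2.56 y 1.78 z 57.78 mm | Fx 1.7 Fy 5.2 Fz 0.7 | Mx 1.03 My -0.41 Mz 0.02
t18.75 ch x 2.54 y 0.41 z 57.76 mm | Fx 1.4 Fy 7.7 Fz 0.1 | Mx 1.49 My -0.35 Mz 0.01
```

```bash
for i in 1; do python3 -m creep '[[[-0.1,0,0],0,0],[[-0.1,0,0],0,0],[[0,0,0],0,0],[[0,0,0],0,0],[[0,0,0],0,0]]' >/dev/null;python3 st.py; python3 -m creep '[[[-0.1,0,0],0,0],[[-0.1,0,0],0,0],[[0,0,0],0,0],[[0,0,0],0,0],[[0,0,0],0,0]]' >/dev/null;python3 st.py; done
```

```text
t19.25 ch x 2.55 y -1.60 z 57.70 mm | Fx 2.7 Fy 6.1 Fz -0.1 | Mx 1.49 My -0.48 Mz -0.01
t19.75 ch x 2.55 y -3.59 z 57.70 mm | Fx 3.0 Fy 6.2 Fz -0.2 | Mx 1.52 My -0.38 Mz 0.02
```

```bash
python3 -m creep '[[[0,0,0.05],0,0],[[0,0,0.05],0,0],[[0.1,0.06,0],0,0],[[0,0,0],0,0],[[0,0,0],0,0]]';python3 st.py; python3 -c "
from workcell import status;print(status.state()['orientation'])"
```

```text
time_s: 20.25
eef_pos: [0.5501, -0.022, 0.0574]
orientation: [0.0, 0.791, 0.612, 0.0]
force: [0.1, 2.9, 6.3]
opening: 0.01
finger_force: 30.0
t20.25 ch x 2.57 y -3.62 z 57.44 mm | Fx -0.6 Fy 2.8 Fz 6.3 | Mx 0.67 My 0.10 Mz -0.07
[9.74309450e-05 7.91009642e-01 6.11803612e-01 2.76206293e-04]
```

```bash
python3 -m creep '[[[0.05,0,0.05],0,0],[[0,0,0.05],0,0],[[0,0,0],0,0],[[0,0,0],0,0],[[0,0,0],0,0]]' >/dev/null;python3 st.py
```

```text
t20.75 ch x 2.60 y -3.68 z 56.90 mm | Fx 0.2 Fy 2.0 Fz 9.1 | Mx 0.27 My 0.22 Mz -0.06
```

```bash
python3 -m creep '[[[0.04,0,-0.08],0,0],[[0,0,-0.07],0,0],[[0,0,0],0,0],[[0,0,0],0,0],[[0,0,0],0,0]]' >/dev/null;python3 st.py; python3 -m creep '[[[0,0,0],0,0.1],[[0,0,0],0,0.2],[[0,0,0],0,0.4],[[0,0,0],0,0.4],[[0,0,0],0,0.4]]';python3 st.py; python3 -m creep '[[[0,0,0],0,0.4],[[0,0,-0.5],0,0.4],[[0,0,-2],0,0.4],[[0,0,-3],0,0.4],[[0,0,-4],0,0.4]]';python3 st.py
python3 -m creep '[[[3,0,-3],0,0.4],[[4,0,0],0,0.4],[[4,0,0],0,0.4],[[3,0,0],0,0.4],[[0,0,0],0,0.4]]' >/dev/null
python3 - <<'E'
from h import *
from workcell import cams,finder
ims=[]
for n in('top','side'):
    p=cams.grab_frame(n);np.savez(n+'3.npz',K=p['K'],view=p['view'],c=p['color'])
    P=proj(p,[[.5477,-.0214,.05]])[0].astype(int);print(n,P)
    c=p['color'][max(P[1]-40,0):P[1]+40,P[0]-30:P[0]+30,::-1];ims.append(cv2.resize(c,(390,520),interpolation=cv2.INTER_CUBIC))
    for t in ['blade']:
      for d in finder.mark_of(t,p)[:4]: print(n,np.round(d['point'],4),round(d['confidence'],2))
cv2.imwrite('pics/f.png',np.hstack(ims))
E
```

```text
t21.25 ch x 2.59 y -3.49 z 56.96 mm | Fx 2.1 Fy -3.3 Fz 2.6 | Mx -0.76 My -0.42 Mz -0.10
time_s: 21.75
eef_pos: [0.5498, -0.0208, 0.0567]
orientation: [-0.0, 0.791, 0.612, -0.0]
force: [0.3, 0.0, -0.6]
opening: 0.0362
finger_force: 0.0
t21.75 ch x 1.99 y -2.58 z 56.66 mm | Fx 0.3 Fy 0.1 Fz -0.6 | Mx -0.08 My 0.02 Mz 0.07
time_s: 22.25
eef_pos: [0.549, -0.021, 0.1519]
orientation: [-0.001, 0.791, 0.612, -0.001]
force: [0.6, 0.3, 0.6]
opening: 0.0364
finger_force: 0.0
t22.25 ch x 1.24 y -2.99 z 151.88 mm | Fx 0.5 Fy 0.5 Fz 0.6 | Mx -0.13 My 0.05 Mz -0.02
top [345 230]
top [0.6517 0.2988 0.0028] 0.58
top [ 0.5488 -0.0208  0.0056] 0.54
top [ 0.5478 -0.0188  0.0006] 0.52
top [0.5856 0.3715 0.0057] 0.46
side [293 182]
side [0.5821 0.3739 0.0013] 0.9
side [ 0.6521  0.2955 -0.0023] 0.6
side [ 0.5551 -0.0253  0.0055] 0.57
side [ 0.5301  0.1963 -0.0006] 0.56
```

View pics/f.png

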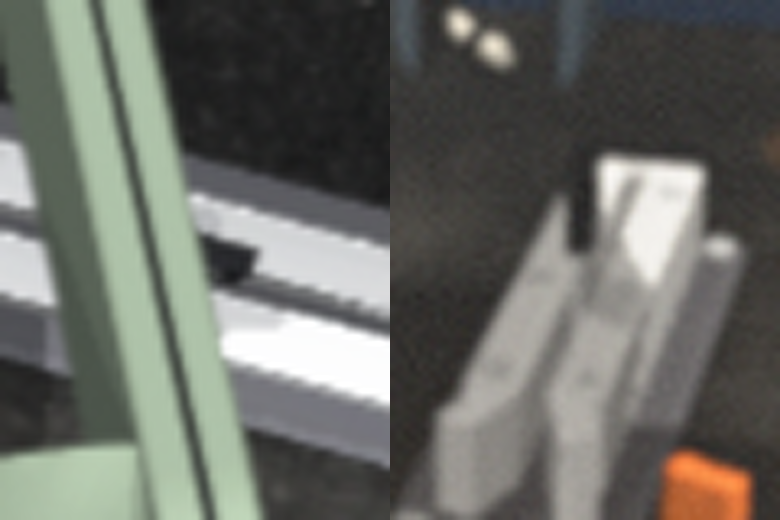

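The side view shows the black handle standing vertically above the rails at crop (583,205). In the top view the arm partly hides it. I'll do one wrist check with a projected model overlay.

Run:
```python
from h import *
from workcell import cams,status
s=status.state();print(s['eef_pos'])
out=[]
p=cams.grab_frame('side')
o=T(.5485,-.0178,np.radians(-14.5),[[2.55e-3,-3.5e-3,0]])[0]
for p in (p,cams.grab_frame('wrist')):
    img=p['color'][:,:,::-1].copy()
    k=6;P=proj(p,[[o[0],o[1],.07]])[0];print(P)
    u0=int(np.clip(P[0]-30,0,500));v0=int(np.clip(P[1]-40,0,340))
    c=cv2.resize(img[v0:v0+80,u0:u0+60],None,fx=k,fy=k,interpolation=cv2.INTER_CUBIC)
    q=T(o[0],o[1],np.radians(-14.5),[[.005*i,.012*j,z] for z in(.0565,.0925) for i in(-1,1) for j in(-1,1)])
    for a in proj(p,q): cv2.circle(c,tuple(int(x) for x in (a-[u0,v0]+.5)*k),3,(0,0,255),1)
    out.append(c)
cv2.imwrite('pics/g.png',np.hstack(out))
```

```text
[0.58500237 0.11352459 0.18200828]
[292.33536976 174.55456159]
[281.43707717 328.7451825 ]
```

View pics/g.png

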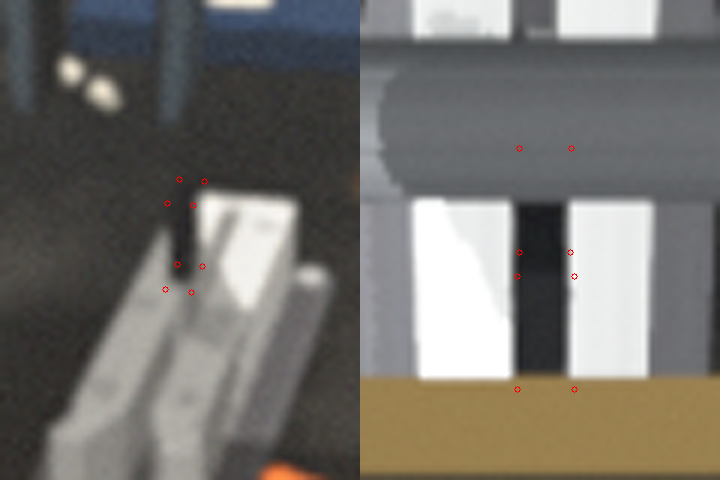

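The handle matches the upright model in both views: corners at (165–204, 180–292) in the side crop, and aligned with the gap in the wrist crop. The blade is upright and seated at the force plateau, so I'm handing the job in.

```bash
python3 -c "
from workcell import order;print(order.sign_off())"
```

```text
the job is handed in; nothing more can be done
None
```

I moved the blade from the stand into the channel and left it upright at about channel y = -3.5 mm, pinched by the spring pad judging by the steady drag of about 6 N I felt there; its end is about 0.6 mm above the floor by estimate, the gripper is clear, and the job was handed in at about 23 s.

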